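# Hold a sample plate flush on the sloped face of a reader

## Task

Pull the reader's front flap, the white-framed one with the dark pane, all the way down, then pick up the flat sample plate by its upright grip, tilt it to match the sloped measuring face inside and hold it there: lying flush, centred, its long side running up the slope, pressed gently so that the face gives by a few millimetres on its spring. Finish while still gripping the plate and pressing it there for the reading; leave the other things on the bench where they are.

Things in the scene. Friction and masses are not known exactly. Their poses are not given: they have to be found in the camera images.
- reader: white open-topped measuring instrument, fixed to the bench: 200 mm wide (its y), from 110 mm before to 185 mm behind its origin (its x; -x is the front). Origin at bench level, 10 mm in front of the pivot about which the face tilts. Thin side walls 92 mm high, 184 mm apart; a housing 110 mm high behind the stage (x from 100 mm); the well between is open from above
- flap (a joint): angle of the reader's front flap: 0 upright (shut), grows as its top edge is pulled down towards the robot, 1.35 fully down at its stop. The hinge runs along the reader's y, 20 mm above the bench and 105 mm in front of the reader's origin. A stiff hinge (about 0.22 N m; a pull of 2 to 3 N at the edge): it stays where it is left
- flap_edge (a point): middle of the flap's top edge, 105 mm from the hinge. The flap is a white-framed panel with a dark pane, 180 mm wide, 10 mm thick, with a white lip standing out 12 mm on its outer side just below the edge; its edge is free above and there is some 60 mm of room behind it, so that a finger can hook it from inside
- face: sloped steel measuring face in the reader, 88 mm (x, up the slope) x 72 mm (y, level), round glass window in the middle. Origin at the centre of its upper surface, z square out of it. It leans 0.2 to 0.48 rad from level towards the reader's front, varied but locked. It gives on a spring along its normal: from about 2 N, 0.6 N more per mm, 10 mm travel
- plate: sample plate: loose aluminium slab 64 mm (its x) x 48 mm (its y) x 6 mm, with an upright grey grip block in the middle of its upper side, 22 mm (x) x 12 mm (y), rising to 42 mm above the underside. Origin at the centre of the underside, z up out of the grip. Mass 70 to 120 g. It lies on the robot's left or right, the reference puck on the other side
- puck: reference puck, a loose plain metal disc 56 mm across and 12 mm thick with a round 19 mm knob on top, 30 mm high in all; not the plate. Origin under its centre
- bottle: loose capped brown glass bottle, 60 mm across, 110 mm high. Origin under its centre
- jar: loose capped brown glass jar, 52 mm across, 60 mm high. Origin under its centre
- beaker: loose clear open beaker, 64 mm across, 75 mm high. Origin under its centre
- mouse: loose black computer mouse, 100 x 58 x 24 mm. Origin under its centre
Not all that is in view belongs to the job. Leave any green or red look-alike of the plate alone.

How it is judged:
On the way, in this order (a step that is already met when the one before it is completed fails the run):
1. the flap is pulled fully down (value of joint flap above 1.2 rad), for 0.2 s.
2. the plate is picked up, held by the fingers clear of the bench (height (world z) of plate above 0.05 m and contact force between plate and the fingers above 1 N and contact force between plate and reader below 0.1 N), for 0.2 s.
At the end, for the whole second after the job is handed in: The fingers hold the plate still against the measuring face: flush (within 0.05 rad and 3 mm), centred within 10 mm up and across the slope, its long side within 0.15 rad of the slope's line, grip outwards, pressed with 2.5 to 15 N; the flap is still down (above 1.2 rad) (angle between the z axis of plate and the z axis of face, either way round below 0.05 rad and angle between plate's own z axis and vertical below 1 rad and angle between the x axis of plate and the x axis of face, either way round below 0.15 rad and x of plate in the frame of face between -0.01 and 0.01 m and y of plate in the frame of face between -0.01 and 0.01 m and z of plate in the frame of face between -0.003 and 0.003 m and contact force between plate and face between 2.5 and 15 N and contact force between plate and the fingers above 2 N and value of joint flap above 1.2 rad and linear speed of plate below 0.02 m/s); the arm keeps its last pose, push and grip.
It fails at once if the plate is driven hard into the face (over 30 N) (contact force between plate and face above 30 N).
It fails at once if another thing on the bench is pushed away (over 40 mm) (distance of any of puck, bottle, jar, beaker, mouse from where it was at the start of the episode above 0.04 m).
It also fails if it takes over 54 s, if anything falls off the work surface, if the arm or the gripper's body presses on something with over 40 N, if the wrist force passes 120 N, or if a joint passes its speed limit or range.

## Robot

A 7-joint arm with a two-finger parallel gripper is mounted at the origin on the work surface. World frame = base frame: x ahead of the robot, y to its left, z up, the work surface at z = 0. Lengths are in m, angles in rad, forces in N, time in s.
With the tool pointing down it reaches from about 0.4 to 0.9 m from the base axis. Payload 5.6 kg.
Tool frame: the origin (TCP) lies midway between the tips of the shut fingers; the grasp point (between the pads) lies 19 mm behind it; z points along the fingers, y is the line along which they close (so a half turn about z gives the same grasp; the last joint's range is limited). The gripper opens to 92 mm and grips with 3 to 60 N. Pads are 20 mm wide; open, the fingers measure 128 mm over their backs; the gripper's body (75 mm by 189 mm) begins 69 mm behind the grasp point.
Start: joints at [1.297, 0.468, -0.012, 1.603, 0.006, 1.071, -0.056], TCP at [0.149, -0.633, 0.215] pointing down, gripper open.
Joint ranges: [-2.53, 2.53], [-0.31, 2.02], [-1.57, 1.55], [0.28, 2.44], [-1.29, 4.43], [0.15, 1.84], [-2.92, 2.92]. Speed limits (rad/s): [2.57, 2.57, 3.14, 3.14, 3.14, 3.14, 3.14].

## Interface

Orientations are given as a 3x3 rotation matrix whose columns are the frame's x, y, z axes.
In Python, from rig import robot gives the robot as it stands. Calls block until the motion is done:
- robot.reach(position, orientation): joint-space move of the TCP to a pose.
- robot.servo_line(position, ori=None, rate=0.15, threshold=None): straight line of the TCP; ori=None keeps the orientation; rate is the mean speed in m/s. With threshold (N) it stops when the force on the tool has changed by that much, and returns True; else False.
- robot.goto_joints(angles): joint-space move.
- robot.let_go() and robot.grab(squeeze=None): open the fingers fully, or close them until they stop; squeeze is the grip in N (None keeps the last).
- robot.hold(seconds).
- robot.ik(position, orientation): joint angles nearest the present ones, or None.
- robot.snapshot(name): name is "scene" or "top"; returns the picture (420x560x3 uint8, blue, green, red); there is no depth.
- robot.calibration(name): a dict with "fx", "fy", "cx", "cy" (pixels), "extrinsics" (4x4, takes a point from camera to world coordinates). Camera axes: x right, y down, z forward; pixel columns grow to the right and rows downward; lengths in m; the calibration is good to about 2 mm. A picture is of the moment at which its call begins. calibration takes no time and is no camera call.
A pose or a line that the arm cannot do raises robot.Unreachable and nothing moves.
- robot.sign_off(): hands the job in; it is judged then, once.
Trained networks look in the newest picture that a camera, given by its name, has taken for a name from the list of things; names that differ only in an ending like _2 or _b are one class to them, and where a whole thing is asked for, a point or a joint stands for the part that bears it (a point fixed in the world has none). Each returns a list of dicts, best first, with "score" (0 to 1); they miss things now and then, are a little off and sometimes report something else, mostly with a low value. They report only what shows in the picture. A call takes as long as a camera call. They do not tell look-alikes from the thing itself.
- robot.find_in(camera, target): "rect" ([left, top, right, bottom] in pixels, round what is visible of it).
- robot.regions_of(camera, target): "mask" (420x560 bool, what is visible of it) and "rect" ([left, top, right, bottom] in pixels, round what is visible of it).
- robot.spot_point(camera, target): "pixel" ([column, row] in pixels: a listed point, or the origin of a listed thing).
Readings, each from a call of its own:
- robot.get_t(): time.
- robot.get_joint_positions(): joint angles.
- robot.get_joint_velocities(): joint speeds.
- robot.get_joint_efforts(): joint torques, N m.
- robot.get_tool_pos(): TCP position.
- robot.get_orientation(): TCP orientation.
- robot.get_wrist_force(): force on the tool from outside, world axes, zero at the start.
- robot.get_moment(): the same for the moment, N m.
- robot.get_finger_gap(): finger opening in m.
- robot.get_grip_force(): force on a finger pad.
Only numpy, scipy, OpenCV 4.12 (cv2) and the standard library are available. Lean on these libraries where they do the work, as an engineer would, in place of code of your own. Each camera call takes 0.05 s, during which the arm holds its last target. There are 200 camera calls.

## Working session

There is one attempt and no reset: what is moved stays moved. The work goes in short steps, each a Python script; the robot and the scene stay as the last script left them, time stands still between calls to the robot, and variables do not carry over. Pictures are saved under pics/ and viewed, at most 10 in all, crops included, and the job is handed in when it is done.

```bash
mkdir -p pics; ls; python3 - <<'E'
from rig import robot
import cv2,numpy as np
a=robot.snapshot("scene");b=robot.snapshot("top")
cv2.imwrite("pics/s0.png",a);cv2.imwrite("pics/t0.png",b)
for c in("scene","top"):
    k=robot.calibration(c);print(c,k["fx"],k["fy"],k["cx"],k["cy"]);print(np.round(k["extrinsics"],4).tolist())
    for n in("reader","flap_edge","face","plate","puck","bottle","jar","beaker","mouse"):
        print(n,[(np.round(d["pixel"]).tolist(),round(d["score"],2)) for d in robot.spot_point(c,n)],[(np.round(d["rect"]).tolist(),round(d["score"],2)) for d in robot.find_in(c,n)])
print(robot.get_t())
E
```

```text
pics
scene 413.77025083582805 413.77025083582805 280.1626583815233 210.77154241374376
[[-0.8048, 0.3836, -0.4529, 1.096], [0.5935, 0.5286, -0.6069, 0.7875], [0.0066, -0.7572, -0.6531, 0.9174], [0.0, 0.0, 0.0, 1.0]]
reader [([254.0, 257.0], 0.72)] [([179.0, 196.0, 311.0, 302.0], 0.9)]
flap_edge [([290.0, 213.0], 0.67), ([251.0, 240.0], 0.4)] [([271.0, 196.0, 312.0, 258.0], 0.92), ([186.0, 176.0, 201.0, 201.0], 0.25)]
face [([255.0, 238.0], 0.82)] [([235.0, 228.0, 271.0, 248.0], 0.56), ([300.0, 294.0, 326.0, 334.0], 0.17)]
plate [([252.0, 199.0], 0.73), ([282.0, 174.0], 0.66), ([245.0, 183.0], 0.62), ([257.0, 160.0], 0.59), ([224.0, 167.0], 0.51), ([252.0, 259.0], 0.28)] [([245.0, 190.0, 269.0, 200.0], 0.71), ([251.0, 153.0, 260.0, 162.0], 0.7), ([237.0, 172.0, 254.0, 184.0], 0.61), ([270.0, 167.0, 292.0, 181.0], 0.5), ([216.0, 156.0, 236.0, 174.0], 0.46)]
puck [([184.0, 170.0], 0.71), ([350.0, 291.0], 0.56), ([193.0, 195.0], 0.28)] []
bottle [([309.0, 321.0], 0.57)] [([298.0, 292.0, 325.0, 333.0], 0.93), ([272.0, 195.0, 312.0, 259.0], 0.25)]
jar [([193.0, 195.0], 0.56), ([184.0, 171.0
[... 704 characters left out ...]
, 0.73), ([420.0, 239.0], 0.67), ([388.0, 246.0], 0.66)] [([363.0, 270.0, 379.0, 294.0], 0.85), ([338.0, 220.0, 366.0, 246.0], 0.81), ([378.0, 231.0, 397.0, 258.0], 0.64), ([407.0, 263.0, 432.0, 286.0], 0.56)]
puck [([182.0, 222.0], 0.64)] [([176.0, 213.0, 194.0, 227.0], 0.53)]
bottle [([183.0, 173.0], 0.57)] [([173.0, 157.0, 194.0, 182.0], 0.89), ([261.0, 155.0, 287.0, 189.0], 0.25)]
jar [([393.0, 175.0], 0.58)] [([386.0, 166.0, 409.0, 185.0], 0.55), ([237.0, 107.0, 319.0, 221.0], 0.46)]
beaker [([451.0, 194.0], 0.85), ([388.0, 243.0], 0.28)] [([444.0, 179.0, 470.0, 200.0], 0.96)]
mouse [([124.0, 216.0], 0.64)] [([113.0, 200.0, 133.0, 230.0], 0.79), ([263.0, 154.0, 289.0, 189.0], 0.26)]
1.9
```

```bash
python3 - <<'E'
import cv2
b=cv2.imread("pics/t0.png");a=cv2.imread("pics/s0.png")
cv2.imwrite("pics/t1.png",cv2.resize(b[95:305,100:480],(798,441),interpolation=cv2.INTER_CUBIC))
cv2.imwrite("pics/s1.png",cv2.resize(a[140:360,160:430],(736,600),interpolation=cv2.INTER_CUBIC))
E
```

```text
(no output)
```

View pics/t1.png

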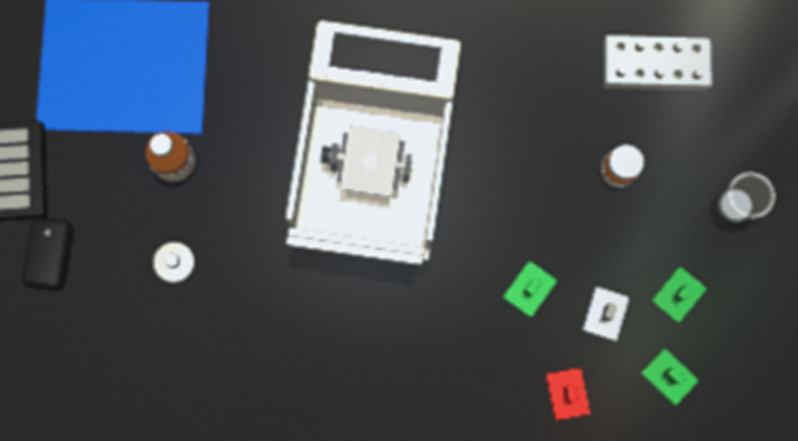

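View pics/s1.png

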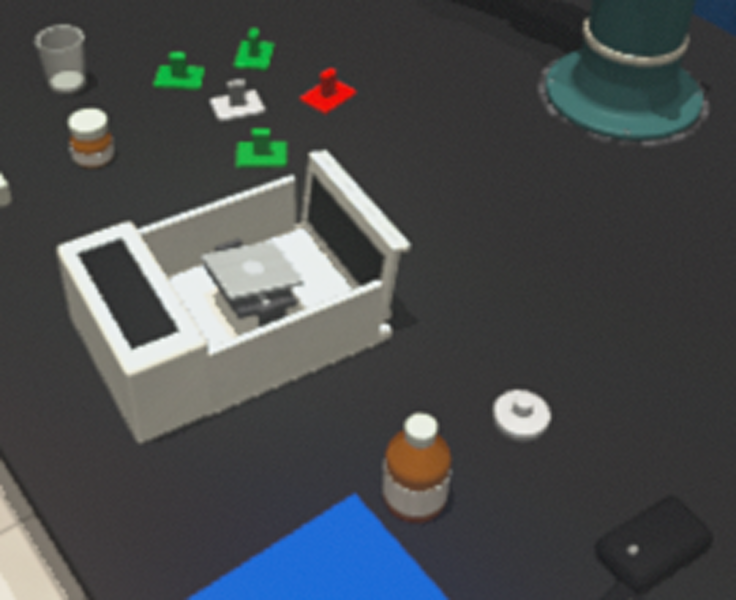

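Top picture (crop = 2.1·(px−(100,95))): the reader is at top px (275,182), with its flap toward the robot. Plate candidates at top px are green (352,232), (424,235), (419,275), red (371,282) and bare metal (388,244). The metal one fits "aluminium slab, grey grip"; the puck is at (182,220). I'll confirm with an enlarged crop and get the face corners from it.

```bash
python3 - <<'E'
import cv2,numpy as np
b=cv2.imread("pics/t0.png");a=cv2.imread("pics/s0.png")
R=lambda im,x,y,w,h:cv2.resize(im[y:y+h,x:x+w],(400,300),interpolation=cv2.INTER_CUBIC)
def A(i): return i
# 40x30 px windows, x10 ; last 80x60 x5
o=np.vstack([np.hstack([R(a,234,222,40,30),R(b,250,152,56,42)]),np.hstack([R(b,368,229,40,30),R(a,229,165,40,30)])])
cv2.imwrite("pics/c1.png",o)
E
```

```text
(no output)
```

View pics/c1.png

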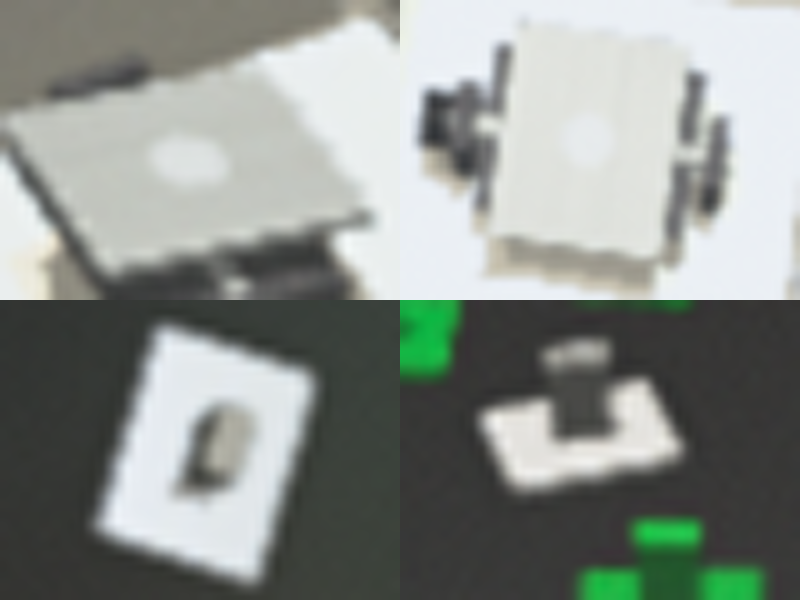

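The crop confirms it: the plate is the metal slab with the grey grip at top px (388,244), scene px (247,178). I've read the face corners in both views, so I'll fit the poses.

```bash
cat > fit.py <<'E'
import numpy as np,json
from scipy.optimize import least_squares
from rig import robot
K={c:robot.calibration(c) for c in("scene","top")}
def proj(c,P):
    k=K[c];q=np.linalg.inv(k["extrinsics"])@np.r_[P,1]
    return np.array([k["fx"]*q[0]/q[2]+k["cx"],k["fy"]*q[1]/q[2]+k["cy"]])
px=lambda uv,s,o:(np.array(uv)+.5)/s-.5+np.array(o)
def Rz(a):return np.array([[np.cos(a),-np.sin(a),0],[np.sin(a),np.cos(a),0],[0,0,1]])
def Ry(a):return np.array([[np.cos(a),0,np.sin(a)],[0,1,0],[-np.sin(a),0,np.cos(a)]])
H=[(.185,.1,.11),(.185,-.1,.11),(.1,.1,.11),(.1,-.1,.11)]
Ht=px([(318,22),(460,40),(310,80),(446,98)],2.1,(100,95))
Hs=px([(135,372),(60,247),(205,350),(133,225)],2.726,(160,140))
F=[(.044,.036,0),(.044,-.036,0),(-.044,-.036,0),(-.044,.036,0),(0,0,0)]
Ft=px([(122,20),(292,48),(260,258),(92,235),(188,140)],400/56,(250,152))
Fs=px([(110,272),(8,120),(260,68),(372,215),(188,160)],10,(234,222))
def reader(p):
    r=[]
    for P,t,s in zip(H,Ht,Hs):
        w=Rz(p[2])@P+[p[0],p[1],0]; r+=[(proj("top",w)-t),(proj("scene",w)-s)]
    for P,t,s in zip(F,Ft,Fs):
        w=Rz(p[2])@(Ry(-p[5])@P+[p[3],0,p[4]])+[p[0],p[1],0]; r+=[(proj("top",w)-t),(proj("scene",w)-s)]
    return np.ravel(r)
a=least_squares(reader,[.55,.03,-.15,.01,.05,.35]);print("reader x y yaw fx fz tilt",a.x.round(4),"rms",np.sqrt(np.mean(a.fun**2)))
print(a.fun.reshape(-1,4).round(1).tolist())
print("edge pred top",proj("top",Rz(a.x[2])@[-.105,0,.125]+[a.x[0],a.x[1],0]),proj("scene",Rz(a.x[2])@[-.105,0,.125]+[a.x[0],a.x[1],0]))
Pt=px([(160,25),(316,78),(258,285),(97,232)],10,(368,229))
Ps=px([(80,112),(248,80),(285,155),(118,190)],10,(229,165))
C=[(.032,.024,.006),(.032,-.024,.006),(-.032,-.024,.006),(-.032,.024,.006)]
def plate(p,order):
    return np.ravel([[proj("top",Rz(p[2])@P+[p[0],p[1],0])-t, .7*(proj("scene",Rz(p[2])@P+[p[0],p[1],0])-Ps[j])] for P,t,j in zip(C,Pt,order)])
best=min((least_squares(plate,[.3,-.28,-.3],args=(np.roll(range(4),k)[::d],)) for k in range(4) for d in(1,-1)),key=lambda s:s.cost)
print("plate",best.x.round(4),best.cost,best.fun.reshape(-1,4).round(1).tolist())
json.dump([a.x.tolist(),best.x.tolist()],open("fit.json","w"))
E
python3 fit.py
```

```text
reader x y yaw fx fz tilt [ 0.6407  0.054  -0.11    0.0073  0.0729  0.234 ] rms 1.3225027454919005
[[-1.5, -0.9, -2.1, 0.3], [-0.6, -0.3, -1.8, -1.2], [-2.0, -0.5, 2.7, -4.2], [2.3, 0.2, -0.7, -3.0], [-1.4, 0.1, -0.1, 0.0], [-0.6, -0.5, -1.0, -0.4], [-0.2, 0.2, 0.1, -0.0], [-1.1, 0.1, 0.6, 0.0], [-0.4, 0.0, -0.0, 0.6]]
edge pred top [269.67535732 205.87526922] [285.9091437  212.02469507]
plate [ 0.4513 -0.2864 -0.2916] 0.8484951327577102 [[-0.1, 0.2, -0.2, -0.7], [-0.2, -0.0, 0.1, -0.3], [-0.5, -0.3, -0.2, -0.4], [0.1, -0.1, -0.1, -0.6]]
```

```bash
cat >> fit.py <<'E'
print("--- refit")
E1=[-.105,0,.125]
def reader2(p):
    r=reader(p).reshape(-1,4)[[0,1,4,5,6,7,8]]
    w=Rz(p[2])@E1+[p[0],p[1],0]
    return np.r_[r.ravel(),.5*(proj("top",w)-[267,208]),.5*(proj("scene",w)-[290,213])]
b=least_squares(reader2,a.x,loss="soft_l1");print(b.x.round(4),b.fun.reshape(-1,4).round(1).tolist())
J=b.jac;print("sd",np.sqrt(np.diag(np.linalg.inv(J.T@J))).round(4))
json.dump([b.x.tolist(),best.x.tolist()],open("fit.json","w"))
E
python3 fit.py|sed -n '/refit/,$p'
python3 - <<'E'
import numpy as np
from rig import robot
print(robot.get_orientation().round(2).tolist(),robot.get_finger_gap())
# reachability probes
def ori(zdir,ydir):
    z=np.array(zdir,float);z/=np.linalg.norm(z);y=np.array(ydir,float);y-=z*(y@z);y/=np.linalg.norm(y);return np.column_stack([np.cross(y,z),y,z])
yaw=-.11
ry=np.array([-np.sin(yaw),np.cos(yaw),0])
for n,p,z,y in [("hook",(.56,.07,.11),(0,0,-1),ry),("hookx",(.56,.07,.11),(0,0,-1),(1,0,0)),("down",(.42,.07,.05),(0,0,-1),ry),("plate",(.451,-.286,.01),(0,0,-1),(np.sin(.29),np.cos(.29),0)),("face",(.65,.05,.08),(.23,-.03,-.97),ry)]:
    q=robot.ik(np.array(p),ori(z,y));print(n,None if q is None else np.round(q,2).tolist())
    q=robot.ik(np.array(p),ori(z,-np.array(y)));print(n,None if q is None else np.round(q,2).tolist())
E
```

```text
--- refit
[ 0.6367  0.0535 -0.1114  0.0111  0.0722  0.232 ] [[-1.3, 0.4, -0.9, -0.6], [-0.4, 1.0, -0.6, -1.9], [-1.0, 0.2, -0.3, -0.0], [-0.3, -0.4, -1.1, -0.4], [0.1, 0.3, 0.0, -0.1], [-0.8, 0.2, 0.4, -0.0], [-0.0, 0.1, -0.1, 0.6], [1.4, -0.4, -1.5, -0.8]]
sd [0.0018 0.0013 0.0111 0.0021 0.002  0.0432]
[[0.97, 0.23, -0.0], [0.23, -0.97, -0.0], [-0.0, 0.0, -1.0]] 0.0915938623273963
hook [0.45, 0.63, -0.84, 1.86, 0.58, 0.92, 0.8]
hook [0.25, 0.53, -0.56, 1.87, 0.37, 0.84, -2.18]
hookx [0.4, 0.6, -0.77, 1.86, 0.53, 0.9, -0.62]
hookx [0.69, 0.96, -1.33, 1.85, 1.01, 1.22, 2.17]
down [0.63, 0.67, -1.08, 2.2, 0.88, 0.8, 0.43]
down [0.25, 0.45, -0.57, 2.22, 0.44, 0.58, -2.33]
plate [0.91, 0.65, -0.52, 1.98, 0.53, 0.64, 1.33]
plate [0.55, 0.58, -0.06, 2.01, 0.06, 0.56, -1.42]
face [0.41, 0.68, -0.77, 1.85, 0.87, 0.71, 0.61]
face [0.09, 0.56, -0.33, 1.87, 0.47, 0.56, -2.23]
```

```bash
cat > h.py <<'E'
import numpy as np,json,cv2
from rig import robot
from scipy.spatial.transform import Rotation as Ro
rd,pl=json.load(open("fit.json"))
W=Ro.from_euler("z",rd[2]).as_matrix(); O=np.array([rd[0],rd[1],0])
toW=lambda x,y,z: O+W@np.array([x,y,z],float)
def tool(yaw,tilt=0):  # y closing axis at yaw; tilt: tool z=(sin,0,-cos) in yaw frame
    R=Ro.from_euler("z",yaw).as_matrix()
    z=R@[np.sin(tilt),0,-np.cos(tilt)];y=R@[0,1,0]
    return np.column_stack([np.cross(y,z),y,z])
def st(m=""): print(m,"t",round(robot.get_t(),2),"tcp",robot.get_tool_pos().round(4).tolist(),"F",np.round(robot.get_wrist_force(),1).tolist(),"gap",round(robot.get_finger_gap(),4),"grip",round(float(np.max(robot.get_grip_force())),1))
E
python3 - <<'E'
from h import *
robot.grab(10); D=tool(rd[2])
robot.reach(toW(-.065,0,.19),D); st("above")
hit=robot.servo_line(toW(-.065,0,.105),rate=.15,threshold=6); st(f"in {hit}")
r=.085
if not hit:
  for th in np.linspace(.1,1.35,7):
    d=.005+.010*np.cos(th)-(.003 if th>1.3 else 0)
    h=robot.servo_line(toW(-.105-r*np.sin(th)+d*np.cos(th),0,.02+r*np.cos(th)+d*np.sin(th)),rate=.12,threshold=25); st(f"{th:.2f} {h}")
    if h: break
cv2.imwrite("pics/s2.png",robot.snapshot("scene"))
for d in robot.spot_point("scene","flap_edge"): print(d)
E
```

```text
above t 6.1 tcp [0.5723, 0.0596, 0.1898] F [-0.2, -0.3, -0.1] gap 0.0004 grip 0.0
in False t 6.82 tcp [0.5726, 0.0611, 0.1056] F [0.2, -0.2, 0.6] gap 0.0006 grip 0.0
0.10 False t 7.25 tcp [0.5395, 0.0643, 0.107] F [0.9, 0.3, -0.2] gap 0.0003 grip 0.0
0.31 False t 7.55 tcp [0.5208, 0.0664, 0.1056] F [0.9, 0.2, -0.9] gap 0.0002 grip 0.0
0.52 False t 7.86 tcp [0.5026, 0.0685, 0.1007] F [-0.0, -0.1, -0.0] gap 0.0006 grip 0.0
0.72 False t 8.17 tcp [0.4856, 0.0704, 0.0919] F [-0.2, -0.1, 0.6] gap 0.0006 grip 0.0
0.93 False t 8.47 tcp [0.471, 0.072, 0.0794] F [-0.2, -0.6, -0.2] gap 0.0006 grip 0.0
1.14 False t 8.79 tcp [0.4593, 0.0734, 0.0637] F [-0.1, 0.5, 0.3] gap -0.0 grip 0.0
1.35 True t 9.05 tcp [0.4548, 0.0747, 0.0459] F [-3.5, -3.0, 22.4] gap 0.0004 grip 9.8
{'pixel': [316.0, 222.6], 'score': 0.72}
```

```bash
python3 - <<'E'
import cv2
a=cv2.imread("pics/s2.png")
cv2.imwrite("pics/s2c.png",cv2.resize(a[160:310,170:370],(800,600),interpolation=cv2.INTER_CUBIC))
E
```

```text
(no output)
```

View pics/s2c.png

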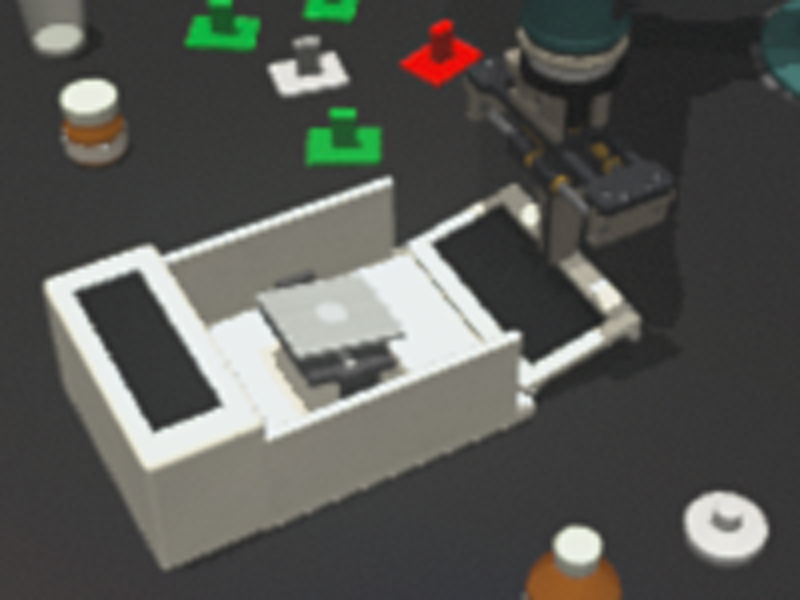

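The flap is down at its stop: its edge is at crop (590,270) and resistance rose to 22 N. Next I'll probe the face at two points for the tilt.

```bash
python3 - <<'E'
from h import *
p=robot.get_tool_pos(); robot.servo_line(p+[0,0,.08],rate=.25)
D=tool(rd[2]);res=[]
robot.servo_line(toW(rd[3]-.036,0,.125),D,rate=.25)
for dx in(-.036,.018):
    xc=dx+.01; ze=rd[4]+xc*np.tan(rd[5])
    robot.servo_line(toW(rd[3]+dx,0,ze+.02),rate=.2)
    h=robot.servo_line(toW(rd[3]+dx,0,ze-.02),rate=.03,threshold=2)
    q=W.T@(robot.get_tool_pos()-O);res.append(q);st(f"{dx} {h} exp {ze:.4f} {q.round(4)}")
    robot.servo_line(robot.get_tool_pos()+[0,0,.03],rate=.2)
d=res[1]-res[0];t=np.arctan2(d[2],d[0])
print("tilt",t,"z at fx",res[0][2]+(rd[3]-res[0][0]-.01)*np.tan(t))
robot.servo_line(robot.get_tool_pos()+[0,0,.06],rate=.25)
E
```

```text
-0.036 True exp 0.0661 [-0.0245 -0.      0.0678] t 11.47 tcp [0.6124, 0.0562, 0.0678] F [1.0, -1.2, 2.7] gap 0.0004 grip 1.4
0.018 True exp 0.0788 [ 0.0292 -0.0001  0.0803] t 12.92 tcp [0.6658, 0.0501, 0.0803] F [0.8, -0.4, 2.3] gap 0.0006 grip 1.2
tilt 0.22911042667557038 z at fx 0.07373678892271589
```

```bash
python3 - <<'E'
from h import *
D=tool(pl[2]); P=np.array([pl[0],pl[1],0])
robot.reach(P+[0,0,.16],D); robot.let_go()
h=robot.servo_line(P+[0,0,.009],rate=.12,threshold=6); st(f"down {h}")
if not h:
    robot.grab(25); st("grab")
    robot.servo_line(P+[0,0,.20],rate=.15); robot.hold(.3); st("lift")
cv2.imwrite("pics/s3.png",robot.snapshot("scene"))
for c in robot.spot_point("scene","plate"):print(c)
E
```

```text
down False t 17.88 tcp [0.4518, -0.2867, 0.0097] F [-0.1, 0.3, -0.1] gap 0.0918 grip 0.0
grab t 19.06 tcp [0.4513, -0.2864, 0.009] F [-0.9, -0.4, -0.0] gap 0.0118 grip 25.0
lift t 20.78 tcp [0.4512, -0.2862, 0.1997] F [-0.2, 0.5, -0.3] gap 0.0121 grip 25.0
{'pixel': [281.2, 176.1], 'score': 0.66}
{'pixel': [256.5, 159.4], 'score': 0.57}
{'pixel': [252.3, 197.1], 'score': 0.5}
{'pixel': [240.3, 137.1], 'score': 0.47}
{'pixel': [223.4, 168.8], 'score': 0.44}
```

```bash
cat >> h.py <<'E'
T=.229; C=np.array([rd[3],0,.0737]); N=np.array([-np.sin(T),0,np.cos(T)])
at=lambda off,ax=0,ay=0: O+W@(C+N*(off+.009)+np.array([np.cos(T),0,np.sin(T)])*ax+np.array([0,ay,0]))
E
python3 - <<'E'
from h import *
D=tool(rd[2],T)
robot.reach(at(.11),D); st()
robot.servo_line(at(.012),rate=.12); robot.hold(.2); st("hover")
a=robot.snapshot("scene");b=robot.snapshot("top")
R=lambda im,x,y,w,h:cv2.resize(im[y:y+h,x:x+w],(400,500),interpolation=cv2.INTER_CUBIC)
cv2.imwrite("pics/h1.png",np.hstack([R(a,220,190,64,80),R(b,244,135,64,80)]))
E
```

```text
t 22.3 tcp [0.621, 0.0534, 0.1893] F [0.1, -0.2, -1.0] gap 0.012 grip 25.0
hover t 23.47 tcp [0.6434, 0.0528, 0.095] F [-0.4, 0.0, -1.4] gap 0.0121 grip 25.0
```

View pics/h1.png

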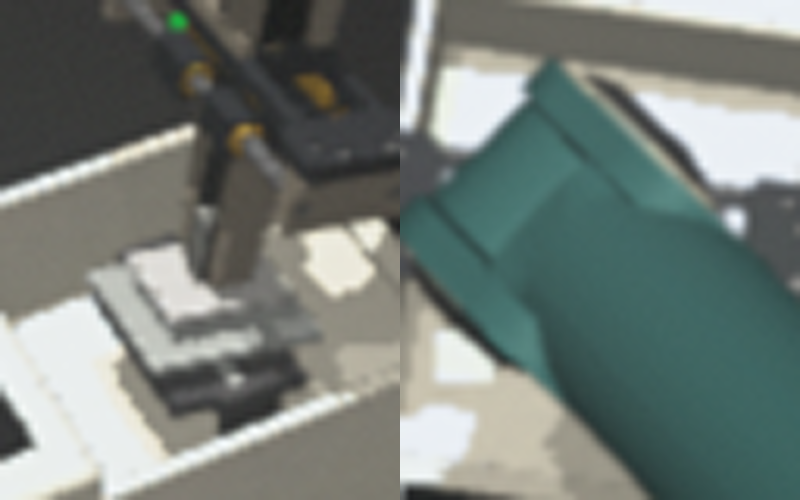

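The plate hovers parallel over the face (crop about (210,310)), its margins looking even. Now I'll press it.

```bash
python3 - <<'E'
from h import *
h=robot.servo_line(at(-.006),rate=.015,threshold=2.5)
o=lambda:((W.T@(robot.get_tool_pos()-O)-C)@N-.009)
f=lambda:np.mean([(W.T@robot.get_wrist_force())@N for _ in range(5)])
st(h);o0=o();print("off",o0,"F",f())
robot.servo_line(at(o0-.004),rate=.015);robot.hold(.6)
print("off",o(),"F",f(),np.round(robot.get_moment(),2));st()
print(robot.get_orientation().round(3)-tool(rd[2],T).round(3))
a=robot.snapshot("scene")
cv2.imwrite("pics/p1.png",cv2.resize(a[205:265,225:305],(800,600),interpolation=cv2.INTER_CUBIC))
E
```

```text
True t 24.38 tcp [0.6457, 0.0525, 0.0819] F [0.2, -0.3, 2.1] gap 0.0118 grip 25.0
off -0.000505577172718534 F 1.9476030158890807
off -0.004518786191141234 F 3.136213529226143 [-0.02  0.53  0.  ]
 t 25.38 tcp [0.6466, 0.0524, 0.078] F [-1.4, -0.4, 2.9] gap 0.0114 grip 25.0
[[ 0.     0.001 -0.003]
 [ 0.001  0.    -0.001]
 [ 0.002 -0.001  0.   ]]
```

View pics/p1.png

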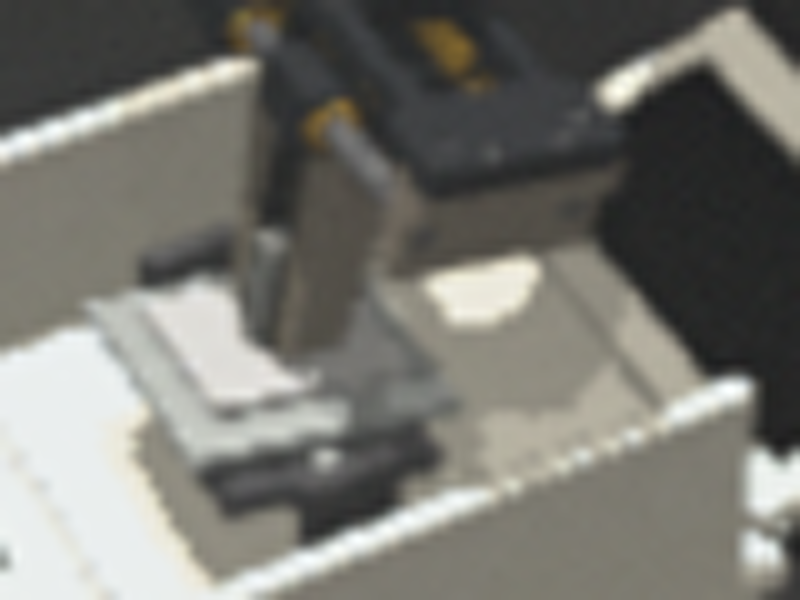

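```bash
python3 - <<'E'
from h import *
robot.servo_line(at(-.0062),rate=.015);robot.hold(.5)
st();print((W.T@robot.get_wrist_force())@N)
k=robot.calibration("scene");I=np.linalg.inv(k["extrinsics"])
def cp(x,y,z):
    w=O+W@(C+N*(z-.0045)+np.array([np.cos(T)*x,y,np.sin(T)*x]));q=I@np.r_[w,1]
    return (np.array([k["fx"]*q[0]/q[2]+k["cx"]-225,k["fy"]*q[1]/q[2]+k["cy"]-205])*10).round()
for n,p in dict(face_r_l=(.044,.036,0),face_r_r=(.044,-.036,0),face_f_l=(-.044,.036,0),pl_r_l=(.032,.024,.006),pl_r_r=(.032,-.024,.006)).items():print(n,cp(*p))
E
```

```text
t 26.2 tcp [0.647, 0.0523, 0.0764] F [-2.4, 0.0, 4.8] gap 0.0122 grip 25.0
5.188421830306477
face_r_l [190. 446.]
face_r_r [ 80. 290.]
face_f_l [459. 388.]
pl_r_l [212. 395.]
pl_r_r [138. 292.]
```

The predicted corners match the picture to within about 1 px (roughly 3 mm), and the normal force is about 5 N, so I'm handing in.

```bash
python3 -c "
from rig import robot
print(robot.sign_off())"
```

```text
the job is handed in; nothing more can be done
None
```

The job is handed in at about 26 s. The flap is down at its stop, and the plate is still gripped and pressed on the measuring face at about 5 N. It looked flush and centred to within about 3 mm in the last picture; the judge's verdict wasn't shown.

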